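# Clamp the sealed instrument case and open it

### The job

Clamp the aluminium instrument case in the vise: turn the crank clockwise until the orange sprung pad has squared the case up against the fixed jaw and is pushed in about halfway, but never squashed fully flat. Only then flip both sprung clips fully off the lid, lift the lid off and set it down gently, handle up, lying flat in the blue tray. Leave the case clamped and the other things on the bench where they are.

Things in the scene. Friction and masses are not known exactly. Their poses are not given: they have to be found in the camera images.
- vise: Navy bench vise bolted down. Origin on the bench, z up; the screw runs along its y axis, x is across the jaws. Two rails carry the case, top at z = 30 mm. Fixed jaw at +y: gripping face at y = +42 mm, 84 mm wide (x), top z = 75 mm, back at y = +72. The moving jaw and its pad come from -y (pad 80 mm wide, jaw and pad tops z = 76 mm). Gearbox block 70 x 50 mm at y = -163 mm, top z = 84. Base plate 110 mm (x) by y = -210 to +80 mm, 12 mm thick
- jaw (a joint): travel of the moving jaw towards the fixed jaw, m, 0 (fully open) to 0.05. The uncompressed pad's face stands at vise y = -0.074 + this value. Geared to the crank: jaw travel = 0.0048 m per rad x crank angle. With the case on the fixed jaw the pad meets it at 0.036; beyond that the pad is pushed in as far as the jaw goes on
- pad (a joint): how far the orange sprung pad is pushed back into the moving jaw, m: 0 free, 0.012 fully flat (must be avoided). Spring about 2.5 N per mm. Half way is 0.006
- crank (a joint): angle of the crank, rad; grows as it turns clockwise seen from above, which closes the jaw (about 0.8 to 1.5 turns are needed). At 0 the arm points along the vise's -x; at angle q the knob stands from the axis in vise-frame direction (-cos q, +sin q). Takes about 4 to 7 N at the knob; stays where it is left and holds the clamping force
- crank_axis (a point): point on the vertical axis of the crank, at the middle height of the knob (vise y = -163 mm, z = 123 mm)
- crank_knob (a point): middle of the red upright knob on the crank arm: 22 mm diameter, 50 mm tall (z 95 to 145 mm above the bench), 50 mm from the crank axis. It spins freely on its pin, so the gripper need not turn while it goes round
- case: loose aluminium case, 110 mm (its x) x 80 mm (its y) x 60 mm high, about 0.6 kg, origin at the centre of its underside, standing on the rails between the jaws with its x axis roughly along the vise's x; its clips are on its -x and +x ends. Clear of both jaws at the start, up to 3 degrees askew; the pad slides it onto the fixed jaw, after which its origin is at vise y = +2 mm
- lid: loose lid on the case: plate 112 x 82 x 10 mm, about 0.2 kg, origin at the centre of the plate's underside (60 mm above the case's origin), axes like the case's. A 6 mm deep plug 96 x 66 mm below it fits loosely in the case; lying in the tray its origin is 10 mm above the tray's origin
- lid_handle (a point): middle of the black handle bar over the lid: bar 16 mm wide (lid x), 60 mm long (lid y), 16 mm high, its top 42 mm and this point 34 mm above the lid's origin. Two 10 mm posts 25 mm either side of the middle join it to the lid
- clip_near (a joint): angle of the clip on the case's -x end (towards the robot), rad: 0 hooked over the lid, 1.9 hanging fully open. Sprung over centre: below 0.6 it snaps shut, beyond about 0.65 it springs fully open by itself. 1 to 2 N outward at its tab starts it
- clip_far (a joint): the same for the clip on the case's +x end; it swings the other way, outward (+x)
- clip_near_tab (a point): middle of the upright orange tab of the near clip, 28 mm wide (y), 20 mm high, 6 mm thick; shut, it stands at case x = -62 mm, z = 91 mm (81 to 101, the lid's top is at 70, the hook's top at 76). The clip turns about a horizontal hinge along case y at x = -62, z = 35 mm. The gap between the tab and the lid's handle is 50 mm, so a closed gripper can push the tab outward from inside
- clip_far_tab (a point): the same tab of the far clip, hinge at case x = +62 mm, z = 35 mm
- tray: blue open tray fixed to the bench, 190 mm (x) x 150 mm (y), rim 22 mm high, walls and floor 4 mm; origin on the bench under its centre
- screwdriver: bystander: screwdriver lying on the bench, about 200 mm long
- board: bystander: green circuit board 80 x 100 mm, up to 18 mm high, flat on the bench
- reel: bystander: bare steel reel, 60 mm diameter, 50 mm tall
- bottle: bystander: white bottle with red cap, 50 mm diameter, 130 mm tall
- mug: bystander: blue mug, 80 mm diameter, 90 mm tall
- handmeter: bystander: yellow hand-held meter, 130 x 75 x 38 mm, lying on the bench
There are look-alikes about, which are no part of the job. There is more than one size of the lid; the one meant has the size given above.

How it is judged:
By the outcome, as a careful person would: the job done as asked, in the order asked, and still so for the second after the job is handed in, with the robot touching nothing.
It also fails if it takes over 72 s, if anything falls off the work surface, if the arm or the gripper's body presses on something with over 40 N, if the wrist force passes 120 N, or if a joint passes its speed limit or range.

### The arm

A 7-joint arm with a two-finger parallel gripper is mounted at the origin on the work surface. World frame = base frame: x ahead of the robot, y to its left, z up, the work surface at z = 0. Lengths are in m, angles in rad, forces in N, time in s.
With the tool pointing down it reaches from about 0.425 to 0.875 m from the base axis. Payload 4.7 kg.
Tool frame: the origin (TCP) lies at the very end of the fingers, on their centre line; the grasp point (between the pads) lies 19 mm behind it; z points along the fingers, y is the direction in which the jaws open and shut (so a half turn about z gives the same grasp; the last joint's range is limited). The gripper opens to 85 mm and grips with 20 to 120 N. Pads are 22 mm wide; open, the fingers measure 114 mm over their backs; the gripper's body (76 mm by 85 mm) begins 54 mm behind the grasp point. The pads swing forward as they close: fully open they stand 13 mm farther back than shut.
Start: joints at [1.355, 0.321, -0.07, 1.45, 0.023, 1.371, -0.057], TCP at [0.148, -0.633, 0.231] pointing down, gripper open.
Joint ranges: [-2.86, 2.86], [-0.3, 2.09], [-1.38, 1.24], [0.06, 2.45], [-1.56, 4.7], [0.09, 2.05], [-2.69, 2.69]. Speed limits (rad/s): [2.57, 2.57, 3.14, 3.14, 3.14, 3.14, 3.14].

### API

Orientations are given as a 3x3 rotation matrix whose columns are the frame's x, y, z axes.
In Python, from plant import status, grab_frame, calibration, order gives the robot as it stands.
- The arm moves only by the tool arm_command, never from a script. Its argument "increments" is a list of rows, each a list of 3 entries, a list of its own where there are three numbers: the turn, a rotation vector about the world's x, y, z in degrees, then the shift along the world's x, y, z in mm, then the closure, from 0 (fully open) to 1 (shut). In form: [[[rx, ry, rz], [tx, ty, tz], grip], ...]. A call has 1 to 5 rows; each row shifts and turns the pose as measured when the row begins; what a row does not reach is not made up. A row lasts 1/10 s, in which the tool goes at most 50 mm and 8.59 degrees, less where a joint would pass 70% of its speed; a pose out of reach is approached as far as the arm can. A call with a gripper value outside its range is refused whole. The fingers move at their own pace and stop on an object; "force" is the grip in N (left out, the last holds). Time passes only in rows, so rows that do not move let the fingers close. It gives the time, the measured TCP pose, the force and the opening at its end, in the units of the state.
- status.get_state(): the state, without advancing time (a new reading comes with each control period).
- grab_frame(name): name is "scene" or "top"; returns the picture (400x640x3 uint8, blue, green, red); there is no depth.
- calibration(name): a dict with "camera_matrix" (3x3 intrinsics, pixels), "R" (3x3) and "t" (3): a world point X has camera coordinates R X + t. Camera axes: x right, y down, z forward; pixel columns grow to the right and rows downward; lengths in m; the calibration is good to about 2 mm. A picture is of the moment at which its call begins. calibration takes no time and is no camera call.
- order.finish_job(): hands the job in, once; it reports no verdict.
The state is a dict: "clock": time; "q": joint angles; "qd": joint speeds; "tau": joint torques, N m; "eef_pos": TCP position; "tcp_rot": TCP orientation; "force": force on the tool from outside, world axes, zero at the start; "torque": the same for the moment, N m; "width": opening from 0.0 (shut) to 1.0 (fully open).
Only numpy, scipy, OpenCV 4.12 (cv2) and the standard library are available. Lean on these libraries where they do the work, as an engineer would, in place of code of your own. Each camera call takes 0.05 s, during which the arm holds its last target. There are 200 camera calls.

## Working session

There is one attempt and no reset: what is moved stays moved. The work goes in short steps, Python scripts to look and compute and a tool call to move; the robot and the scene stay as the last step left them, time stands still between calls to the robot, and variables do not carry over. Pictures are saved under pics/ and viewed, about 8 in all and at most 12, crops included, and the job is handed in when it is done.

Besides the shell and the picture viewer there is one more tool, called after "Call:" as name(argument=value, ...) on one line, values as JSON. arm_command: Moves the arm, as the interface text tells. Its arguments: {"type":"object","properties":{"increments":{"type":"array","items":{"type":"array"}},"force":{"type":"number"}},"required":["increments"]}

```bash
mkdir -p pics; cat > h.py <<'E'
import numpy as np, cv2
from plant import status, grab_frame, calibration, order
def ray(c,u,v):
    k=calibration(c);K,R,t=[np.array(k[n],float) for n in("camera_matrix","R","t")]
    d=R.T@np.linalg.solve(K,[u,v,1.]);return -R.T@t.ravel(),d
def onz(c,u,v,z):
    o,d=ray(c,u,v);return (o+d*(z-o[2])/d[2]).round(4)
def pix(c,X):
    k=calibration(c);K,R,t=[np.array(k[n],float) for n in("camera_matrix","R","t")]
    p=K@(R@np.array(X,float)+t.ravel());return (p[:2]/p[2]).round(1)
E
python3 - <<'E'
from h import *
for c in("scene","top"):
    im=grab_frame(c);cv2.imwrite(f"pics/{c}0.png",im)
    o,d=ray(c,320,200);print(c,o.round(3),onz(c,320,200,0))
s=status.get_state();print(s)
E
```

```text
scene [0.994 0.415 1.052] [ 0.4526 -0.0306  0.    ]
top [ 0.293 -0.013  1.556] [ 0.5324 -0.0076  0.    ]
{'clock': 0.1, 'q': array([ 1.35513174,  0.32176248, -0.0700764 ,  1.45157304,  0.02259153,
        1.37079014, -0.05693099]), 'qd': array([-0.00031589, -0.00261658,  0.00066904, -0.00120534, -0.00053355,
       -0.00012021, -0.00029877]), 'tau': array([ 1.99103747e-04, -4.94876933e+01, -3.83872334e-01, -3.15208232e+01,
        1.29193207e-02,  7.51343061e-03, -2.08228911e-06]), 'eef_pos': array([ 0.14787669, -0.63245488,  0.2303139 ]), 'tcp_rot': array([[ 9.73722813e-01,  2.27735924e-01, -4.82934942e-04],
       [ 2.27736419e-01, -9.73721370e-01,  1.67826769e-03],
       [-8.80422320e-05, -1.74414941e-03, -9.99998475e-01]]), 'force': array([ 0.22040311,  0.41083115, -0.78821471]), 'torque': array([ 0.00508674, -0.00303763, -0.06785539]), 'width': 0.9988337175759252}
```

View pics/top0.png

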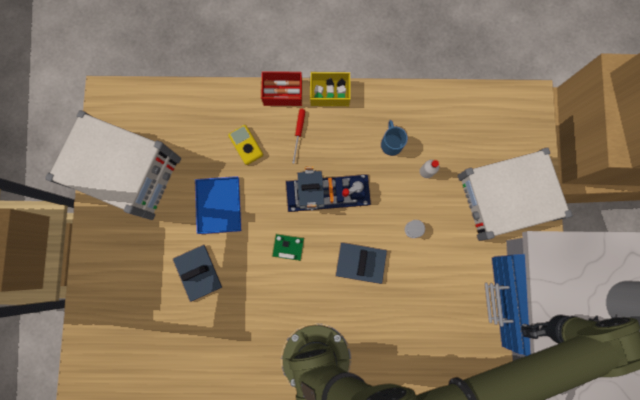

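View pics/scene0.png

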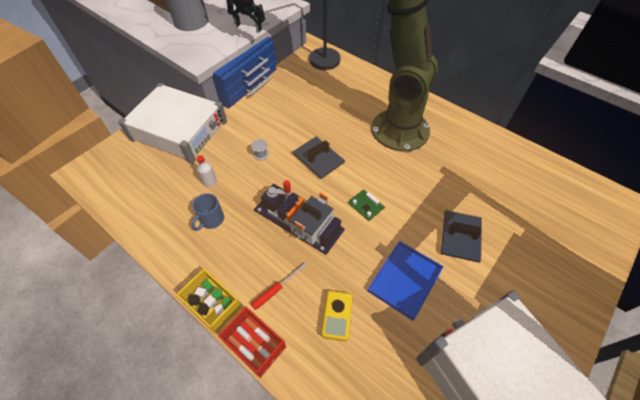

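Top view: the vise is at about (328,191), with the crank on its right (red knob ~(345,195)) and the case with its lid on the left, ~(311,185). The tray is at (218,205). There are three lid candidates: (311,185) on the case, and (197,272) and (362,263) lying loose on the bench. The one on the case is the one meant, because it has clips over it. I'll confirm that in an enlarged crop.

```bash
python3 - <<'E'
from h import *
a=cv2.imread("pics/top0.png")[160:220,275:380];b=cv2.imread("pics/scene0.png")[170:260,240:360]
a=cv2.resize(a,(788,450),interpolation=3)[:,:];b=cv2.resize(b,(600,450),interpolation=3)
a=cv2.resize(a,(525,300));b=cv2.resize(b,(400,300))
out=np.zeros((600,525,3),np.uint8);out[:300]=a;out[300:,:400]=b
cv2.imwrite("pics/crop0.png",out)
T=cv2.imread("pics/top0.png");S=cv2.imread("pics/scene0.png")
for n,I,(x0,y0,x1,y1) in(("top",T,(275,160,380,220)),("scene",S,(240,170,360,260))):
    hsv=cv2.cvtColor(I,cv2.COLOR_BGR2HSV)
    for nm,lo,hi in(("red",(0,150,80),(5,255,255)),("orange",(6,150,120),(16,255,255)),("navy",(108,90,10),(130,255,110))):
        m=cv2.inRange(hsv,lo,hi);k=np.zeros_like(m);k[y0:y1,x0:x1]=m[y0:y1,x0:x1]
        N,L,st,ce=cv2.connectedComponentsWithStats(k)
        for i in range(1,N):
            if st[i,4]>5:print(n,nm,st[i],ce[i].round(1))
        if nm=="navy":
            print(cv2.minAreaRect(np.argwhere(k)[:,::-1].astype(np.float32)))
hsv=cv2.cvtColor(T,cv2.COLOR_BGR2HSV);m=cv2.inRange(hsv,(105,150,60),(125,255,255))
m[:,:185]=0;m[:,255:]=0;r=cv2.minAreaRect(np.argwhere(m)[:,::-1].astype(np.float32));print("tray",r,[onz("top",*p,0.022) for p in cv2.boxPoints(r)])
E
```

```text
top red [343 189   6   7  35] [345.5 192.1]
top orange [328 177   5  25  75] [330.5 188.6]
top navy [324 176  46  32 399] [355.9 192.8]
top navy [334 178  11  25 156] [338.7 189.2]
top navy [287 182  18  29 186] [291.2 195.7]
top navy [323 188   5   2   8] [325.4 188.6]
top navy [324 195   4   2   8] [325.5 195.5]
((327.7495422363281, 192.86959838867188), (28.890975952148438, 80.78211975097656), 85.03025817871094)
scene red [284 181   6  12  58] [286.7 186.4]
scene orange [283 180   8  12  26] [287.  184.3]
scene orange [319 192   9   8  41] [323.  195.5]
scene orange [286 197  18  21 112] [294.8 207. ]
scene orange [295 223   8   6  21] [298.7 225.8]
((0.0, 0.0), (0.0, 0.0), 0.0)
tray ((217.65284729003906, 205.01510620117188), (53.60153579711914, 43.00285339355469), 87.51044464111328) [array([0.598 , 0.4263, 0.022 ]), array([0.606 , 0.2776, 0.022 ]), array([0.4201, 0.2628, 0.022 ]), array([0.4124, 0.4089, 0.022 ])]
```

View pics/crop0.png

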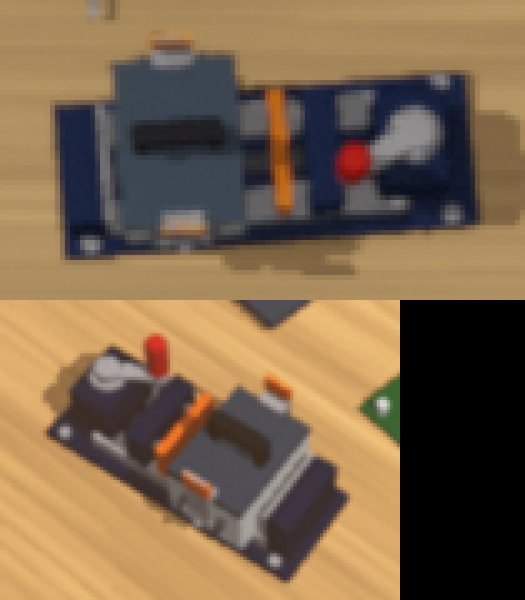

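The crop confirms it: the lid on the case has two orange clip tabs, the pad is orange and the knob is red. Crank knob is at q≈1.3. Next I work out the geometry.

```bash
python3 - <<'E'
from h import *
C=[onz("top",275+u/5,160+v/5,.012)[:2] for u,v in((55,105),(68,257),(477,224),(466,73))]
TL,BL,BR,TR=C;print(C)
print("len",np.linalg.norm(TL-TR),np.linalg.norm(BL-BR),np.linalg.norm(TL-BL),np.linalg.norm(TR-BR))
ey=(TL+BL-TR-BR);ey/=np.linalg.norm(ey);ex=np.array([ey[1],-ey[0]])
ctr=np.mean(C,0);o=ctr+ey*.065;print("vise",o,"yaw",np.degrees(np.arctan2(ex[1],ex[0])))
ax=o-ey*.163;print("axis",ax)
k=onz("top",345.5,192.1,.138)[:2];d=k-ax;print("knob",k,"dist",np.linalg.norm(d),"q",np.arctan2(d@ey,-d@ex))
# triangulate knob mid
def tri(a,b):
    (o1,d1),(o2,d2)=ray("top",*a),ray("scene",*b);A=np.c_[d1,-d2];s=np.linalg.lstsq(A,o2-o1,rcond=None)[0];return ((o1+s[0]*d1)+(o2+s[1]*d2))/2
print("tri",tri((345.5,191.5),(286.7,183)))
f=lambda u,v,z:onz("top",275+u/5,160+v/5,z)
print("lid", [f(*p,.1) for p in((115,62),(235,57),(244,230),(122,234))])
print("handle ends",f(135,135,.132),f(223,133,.132)); print("tabs",f(172,45,.125),f(182,215,.125))
for q in np.linspace(0,6.28,5):print(o)
for X in (np.r_[ax,.1],np.r_[o,.1]):print(pix("top",X))
E
```

```text
[array([0.5964, 0.1115]), array([0.4897, 0.1003]), array([ 0.5153, -0.182 ]), array([ 0.6218, -0.1751])]
len 0.2877233393383304 0.2834583743691479 0.10728620600990606 0.10672328705582493
vise [0.54999624 0.02841538] yaw 5.12268321172202
axis [ 0.56455028 -0.13393357]
knob [ 0.5373 -0.0892] dist 0.0523800544897493 q 1.1130701615707421
tri [ 0.53971176 -0.0896447   0.13754862]
lid [array([0.6083, 0.0654, 0.1   ]), array([ 0.6124, -0.0137,  0.1   ]), array([ 0.4973, -0.0205,  0.1   ]), array([0.4939, 0.0589, 0.1   ])]
handle ends [0.5537 0.0501 0.132 ] [ 0.5555 -0.0064  0.132 ]
tabs [0.6145 0.0273 0.125 ] [0.5031 0.0194 0.125 ]
[0.54999624 0.02841538]
[0.54999624 0.02841538]
[0.54999624 0.02841538]
[0.54999624 0.02841538]
[0.54999624 0.02841538]
[358.5 186. ]
[309.  189.9]
```

Call:
arm_command(increments=[[[0,0,-2],[29,40,0],0.3],[[0,0,-2],[29,40,0],0.3],[[0,0,-2],[29,40,0],0.3],[[0,0,-2],[29,40,0],0.3],[[0,0,0],[29,40,0],0.3]])

```text
clock: 0.6
eef_pos: [0.2866, -0.4313, 0.2253]
tcp_rot: [[0.998, 0.068, -0.006], [0.068, -0.998, 0.005], [-0.006, -0.006, -1.0]]
force: [0.5, -0.3, 0.6]
width: 0.696
```

Call:
arm_command(increments=[[[0,0,0],[29,40,0],0.3],[[0,0,0],[29,40,0],0.3],[[0,0,0],[29,40,0],0.3],[[0,0,0],[29,40,0],0.3],[[0,0,0],[29,40,0],0.3]])

```text
clock: 1.1
eef_pos: [0.4306, -0.2272, 0.2241]
tcp_rot: [[0.998, 0.067, -0.007], [0.067, -0.998, 0.005], [-0.007, -0.005, -1.0]]
force: [0.1, -0.6, 0.2]
width: 0.7
```

Call:
arm_command(increments=[[[0,0,0],[27,35,0],0.4],[[0,0,0],[27,35,0],0.4],[[0,0,0],[27,35,0],0.4],[[0,0,0],[27,33,0],0.4],[[0,0,0],[0,0,0],0.4]])

```text
clock: 1.6
eef_pos: [0.5435, -0.0743, 0.2235]
tcp_rot: [[0.997, 0.078, -0.006], [0.078, -0.997, 0.008], [-0.006, -0.008, -1.0]]
force: [-0.2, 1.2, -0.4]
width: 0.603
```

```bash
python3 - <<'E'
from h import *
print(status.get_state()["eef_pos"])
a=grab_frame("top");b=grab_frame("scene")
p=pix("scene",status.get_state()["eef_pos"]);print(p,pix("top",status.get_state()["eef_pos"]))
out=np.r_[cv2.resize(a[150:230,270:390],(450,300),interpolation=3),cv2.resize(b[130:250,230:380],(450,300),interpolation=3)[:300]]
cv2.imwrite("pics/c1.png",out)
E
```

```text
[ 0.54354639 -0.07429133  0.22350686]
[286.8 167.2] [344.1 186. ]
```

View pics/c1.png

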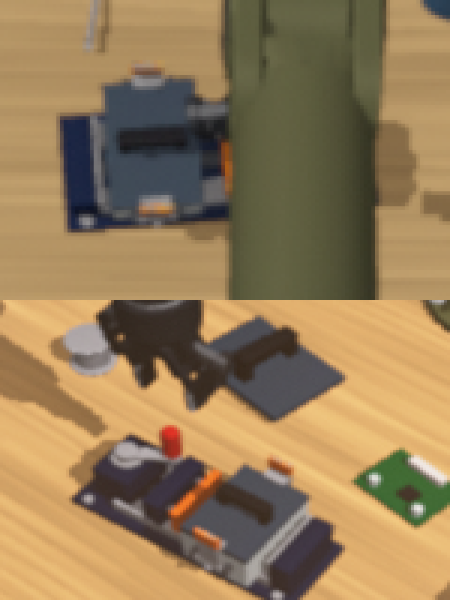

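The crop shows the open fingers above the red knob and clear of everything, about 15 mm too far in y. Correcting and descending.

Call:
arm_command(increments=[[[0,0,0],[-5,-16,0],0.4],[[0,0,0],[0,0,-30],0.4],[[0,0,0],[0,0,-30],0.4],[[0,0,0],[0,0,-30],0.4],[[0,0,0],[0,0,-15],0.4]], force=30)

```text
clock: 2.2
eef_pos: [0.5329, -0.1071, 0.1168]
tcp_rot: [[0.998, 0.057, -0.007], [0.057, -0.998, -0.002], [-0.007, 0.002, -1.0]]
force: [-2.9, 6.5, 4.8]
width: 0.603
```

Call:
arm_command(increments=[[[0,0,0],[6,15,0],0.4],[[0,0,0],[0,0,-4],0.4],[[0,0,0],[0,0,0],0.4]])

```text
clock: 2.5
eef_pos: [0.5335, -0.0985, 0.1087]
tcp_rot: [[0.999, 0.048, -0.016], [0.048, -0.999, -0.004], [-0.016, 0.003, -1.0]]
force: [-0.8, 0.0, -0.0]
width: 0.6
```

```bash
python3 - <<'E'
from h import *
s=status.get_state();print(s["eef_pos"],s["force"],s["width"])
b=grab_frame("scene");cv2.imwrite("pics/c2.png",cv2.resize(b[140:250,230:380],(750,550),interpolation=3))
E
```

```text
[ 0.53350627 -0.09846557  0.10873287] [-0.75396875  0.04938243 -0.04220475] 0.6004978808141027
```

View pics/c2.png

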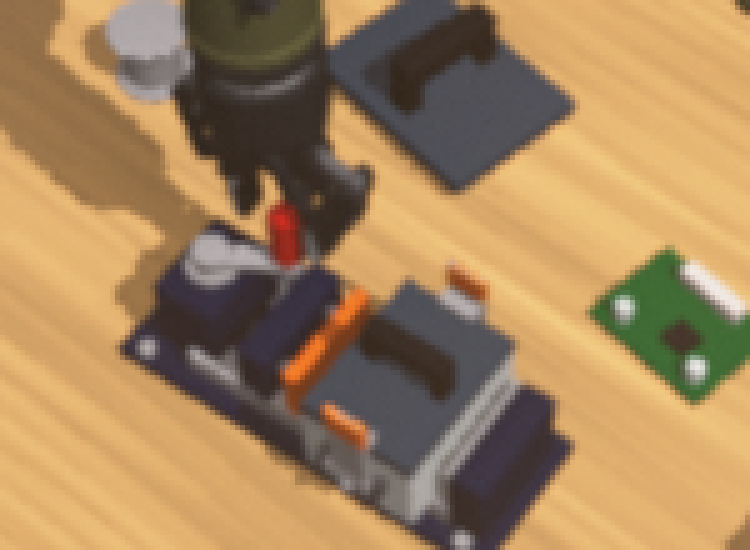

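The knob stands between the fingers, slightly towards the camera (+x). I shift by +6 mm and close.

Call:
arm_command(increments=[[[0,0,0],[7,5,0],0.4],[[0,0,0],[0,0,0],0.6],[[0,0,0],[0,0,0],1],[[0,0,0],[0,0,0],1],[[0,0,0],[0,0,0],1]])

```text
clock: 3.05
eef_pos: [0.5419, -0.0929, 0.111]
tcp_rot: [[0.999, 0.046, -0.013], [0.046, -0.999, -0.002], [-0.013, 0.001, -1.0]]
force: [0.3, 0.0, -1.5]
width: 0.247
```

```bash
cat > cr.py <<'E'
from h import *
ax=np.array([.5646,-.1339]);ey=np.array([-.0892,.996]);ex=np.array([.996,.0892])
def kq(p):
    d=np.array(p[:2])-ax;return np.linalg.norm(d),np.arctan2(d@ey,-d@ex)
def kp(q):return ax+.05*(-np.cos(q)*ex+np.sin(q)*ey)
def plan(n,dq):
    p=status.get_state()["eef_pos"];r,q=kq(p);print("r",r,"q",q)
    P=[kp(q+dq*i) for i in range(n+1)]
    print("first",((P[1]-p[:2])*1e3).round(1),[((P[i+1]-P[i])*1e3).round(1).tolist() for i in range(1,n)])
E
python3 - <<'E'
from cr import *
s=status.get_state();print(s["eef_pos"],s["force"],s["width"]);plan(6,.3)
E
```

```text
[ 0.54193916 -0.09293699  0.11096385] [ 0.29751023  0.03955446 -1.47490666] 0.24739832501070913
r 0.04681326395754582 q 1.1548176666963101
first [12.5  8. ] [[14.9, 0.8], [14.5, -3.6], [12.8, -7.7], [9.9, -11.2], [6.2, -13.6]]
```

Gripped at 21 mm. Turning.

Call:
arm_command(increments=[[[0,0,0],[12,7,0],1],[[0,0,0],[15,1,0],1],[[0,0,0],[14,-4,0],1],[[0,0,0],[0,0,0],1]])

```text
clock: 3.45
eef_pos: [0.5795, -0.084, 0.111]
tcp_rot: [[0.999, 0.047, -0.024], [0.047, -0.999, 0.003], [-0.024, -0.004, -1.0]]
force: [3.9, -4.5, -2.4]
width: 0.245
```

```bash
python3 - <<'E'
from cr import *
s=status.get_state();print(s["eef_pos"],s["force"],s["width"]);plan(8,.3)
E
```

```text
[ 0.57952678 -0.08398205  0.11096077] [ 3.94073026 -4.53534615 -2.38367019] 0.24523192527370705
r 0.052101924368912464 q 1.9506794832749113
first [12.9 -8.4] [[11.0, -10.1], [7.6, -12.9], [3.4, -14.5], [-1.0, -14.9], [-5.4, -13.9], [-9.3, -11.7], [-12.3, -8.5]]
```

Call:
arm_command(increments=[[[0,-0.5,0],[12,-9,0],1],[[0,-0.5,0],[10,-11,0],1],[[0,-0.5,0],[7,-13,0],1],[[0,0,0],[3,-14,0],1],[[0,0,0],[-1,-15,0],1]])

```text
clock: 3.95
eef_pos: [0.6193, -0.1204, 0.1115]
tcp_rot: [[0.998, 0.068, 0.018], [0.067, -0.997, 0.033], [0.02, -0.032, -0.999]]
force: [14.6, 9.3, -11.3]
width: 0.246
```

```bash
python3 - <<'E'
from cr import *
s=status.get_state();print(s["eef_pos"],s["force"],s["width"]);plan(8,.3)
E
```

```text
[ 0.61930552 -0.12037171  0.11148162] [ 14.64762522   9.25300079 -11.26190137] 0.24627072499492045
r 0.056353425685455545 q 2.988483303498217
first [ -4.8 -16.4] [[-3.1, -14.6], [-7.3, -13.1], [-10.8, -10.3], [-13.4, -6.7], [-14.7, -2.4], [-14.8, 2.0], [-13.5, 6.3]]
```

```bash
sed -i 's/ax=np.array.*;ey/ax=np.array([.5700,-.1335]);ey/' cr.py; python3 - <<'E'
from cr import *
s=status.get_state();print(s["eef_pos"],s["force"],s["torque"],s["width"]);plan(8,.3)
E
```

```text
[ 0.61930552 -0.12037171  0.11148162] [ 14.64762522   9.25300079 -11.26190137] [ 1.04931017 -2.97634274 -0.10614757] 0.24627072499492045
r 0.05102339012335095 q 2.9706860261411303
first [  0.7 -15.1] [[-2.8, -14.7], [-7.0, -13.2], [-10.6, -10.5], [-13.2, -6.9], [-14.7, -2.7], [-14.8, 1.8], [-13.7, 6.1]]
```

Call:
arm_command(increments=[[[-1,0.6,0],[1,-15,0],1],[[-0.5,0.3,0],[-3,-15,0],1],[[0,0,0],[-7,-13,0],1],[[0,0,0],[-10,-10,0],1],[[0,0,0],[0,0,0],1]])

```text
clock: 4.45
eef_pos: [0.6053, -0.1702, 0.1111]
tcp_rot: [[0.997, 0.073, 0.014], [0.072, -0.997, 0.012], [0.014, -0.011, -1.0]]
force: [-5.2, 0.5, 2.9]
width: 0.241
```

```bash
python3 - <<'E'
from cr import *
s=status.get_state();print(s["eef_pos"],s["force"],s["torque"],s["width"]);plan(8,.3)
E
```

```text
[ 0.60531188 -0.17023707  0.11110025] [-5.23738446  0.47859109  2.94483005] [-0.09068785  1.42541952  0.03228238] 0.24058388910988146
r 0.05095626174125522 q -2.247096288311563
first [-12.9  -7.9] [[-14.2, -4.6], [-14.9, -0.2], [-14.3, 4.2], [-12.5, 8.2], [-9.5, 11.6], [-5.6, 13.8], [-1.3, 14.9]]
```

Call:
arm_command(increments=[[[0,0,0],[-13,-8,0],1],[[0,0,0],[-14,-5,0],1],[[0,0,0],[-15,0,0],1],[[0,0,0],[-14,4,0],1],[[0,0,0],[-12,8,0],1]])

```text
clock: 4.95
eef_pos: [0.5412, -0.173, 0.1112]
tcp_rot: [[0.997, 0.073, 0.03], [0.073, -0.997, 0.01], [0.03, -0.008, -1.0]]
force: [5.4, 1.4, -4.4]
width: 0.242
```

```bash
python3 - <<'E'
from cr import *
s=status.get_state();print(s["eef_pos"],s["force"],s["torque"],s["width"]);plan(8,.3)
E
```

```text
[ 0.54118606 -0.17298007  0.11120658] [ 5.40122657  1.44824485 -4.41238719] [-0.09378786 -1.0009436  -0.03116305] 0.24159189836418762
r 0.048876570090251134 q -0.8510062254963626
first [-11.3   9.6] [[-7.0, 13.2], [-2.8, 14.7], [1.6, 14.9], [6.0, 13.7], [9.7, 11.3], [12.7, 8.0], [14.4, 3.9]]
```

Call:
arm_command(increments=[[[0,0.5,0],[-11,9,0],1],[[0,0.5,0],[-7,13,0],1],[[0,0,0],[-3,15,0],1],[[0,0,0],[2,15,0],1],[[0,0,0],[6,13,0],1]])

```text
clock: 5.45
eef_pos: [0.525, -0.1152, 0.111]
tcp_rot: [[0.998, 0.066, 0.016], [0.066, -0.998, -0.004], [0.016, 0.005, -1.0]]
force: [-6.4, -3.0, 4.6]
width: 0.242
```

```bash
python3 - <<'E'
from cr import *
s=status.get_state();print(s["eef_pos"],s["force"],s["torque"],s["width"]);plan(8,.3)
E
```

```text
[ 0.5250035  -0.11521539  0.11101956] [-6.39441893 -3.02739999  4.63089764] [-0.54220498  1.53024857 -0.02757649] 0.24208534156534528
r 0.04856966271258244 q 0.47529376664831463
first [ 6.3 13.4] [[11.1, 10.0], [13.6, 6.3], [14.8, 2.0], [14.7, -2.5], [13.4, -6.7], [10.8, -10.4], [7.2, -13.1]]
```

Call:
arm_command(increments=[[[0,0,0],[6,13,0],1],[[0,0,0],[11,10,0],1],[[0,0,0],[13,6,0],1],[[0,0,0],[14,2,0],1],[[0,0,0],[0,0,0],1]])

```text
clock: 5.95
eef_pos: [0.5606, -0.0842, 0.111]
tcp_rot: [[0.998, 0.064, -0.002], [0.064, -0.998, -0.009], [-0.003, 0.009, -1.0]]
force: [5.3, -2.1, -3.2]
width: 0.242
```

```bash
python3 - <<'E'
from cr import *
s=status.get_state();print(s["eef_pos"],s["force"],s["torque"],s["width"]);plan(8,.3)
E
```

```text
[ 0.56059598 -0.08423057  0.11103754] [ 5.33006695 -2.05342524 -3.19073369] [-0.45554109 -1.01520555 -0.02558676] 0.2418589357019879
r 0.05015887168967262 q 1.4715155033412786
first [15.   0.4] [[14.4, -3.9], [12.6, -8.0], [9.7, -11.3], [5.9, -13.7], [1.6, -14.9], [-2.8, -14.7], [-7.0, -13.2]]
```

Call:
arm_command(increments=[[[0,0,0],[14,0,0],1],[[0,0,0],[14,-4,0],1],[[0,0,0],[12,-8,0],1],[[0,0,0],[0,0,0],1],[[0,0,0],[0,0,0],1]])

```text
clock: 6.45
eef_pos: [0.5952, -0.0892, 0.111]
tcp_rot: [[0.998, 0.068, -0.013], [0.068, -0.998, -0.001], [-0.013, 0.0, -1.0]]
force: [0.2, 1.6, -0.7]
width: 0.244
```

```bash
python3 - <<'E'
from cr import *
s=status.get_state();print(s["eef_pos"],s["force"],s["torque"],s["width"]);plan(8,.1)
E
```

```text
[ 0.59515702 -0.08920382  0.11100785] [ 0.24868049  1.59295418 -0.72563139] [ 0.40421912 -0.23732638  0.00216779] 0.24432439725705643
r 0.05094140756879728 q 2.176619070188432
first [ 3.8 -3.5] [[3.9, -3.1], [3.6, -3.5], [3.2, -3.8], [2.8, -4.1], [2.4, -4.4], [2.0, -4.6], [1.5, -4.8]]
```

Call:
arm_command(increments=[[[0,0,0],[6,-5,0],1],[[0,0,0],[5,-5,0],1],[[0,0,0],[0,0,0],1],[[0,0,0],[0,0,0],1]])

```text
clock: 6.85
eef_pos: [0.6032, -0.0947, 0.111]
tcp_rot: [[0.997, 0.07, -0.016], [0.071, -0.998, 0.003], [-0.016, -0.004, -1.0]]
force: [1.6, 1.4, -1.9]
width: 0.241
```

```bash
python3 - <<'E'
from cr import *
s=status.get_state();print(s["eef_pos"],s["force"],s["torque"],s["width"]);plan(4,.1)
E
```

```text
[ 0.60316634 -0.09468734  0.11104938] [ 1.58334765  1.37915134 -1.89794639] [ 0.45282426 -0.57639582 -0.03189275] 0.24097561499366596
r 0.051053189024126915 q 2.3672307502018453
first [ 2.9 -4.2] [[3.3, -3.8], [2.9, -4.1], [2.5, -4.4]]
```

Call:
arm_command(increments=[[[0,0,0],[4,-6,0],1],[[0,0,0],[0,0,0],1],[[0,0,0],[0,0,0],0.6],[[0,0,0],[0,0,0],0.4],[[0,0,0],[0,0,0],0.4]])

```text
clock: 7.35
eef_pos: [0.6049, -0.1005, 0.111]
tcp_rot: [[0.997, 0.071, -0.02], [0.071, -0.997, 0.003], [-0.019, -0.004, -1.0]]
force: [-0.1, -0.2, -0.2]
width: 0.601
```

Call:
arm_command(increments=[[[0,0,0],[0,0,40],0.4],[[0,0,0],[0,0,50],0.4],[[0,0,0],[-30,0,40],0.4],[[0,0,0],[-40,-40,0],1],[[0,0,0],[-30,-40,0],1]])

```text
clock: 7.85
eef_pos: [0.5068, -0.1724, 0.2435]
tcp_rot: [[0.996, 0.083, -0.023], [0.083, -0.997, 0.004], [-0.023, -0.006, -1.0]]
force: [-0.9, -1.3, 0.1]
width: 0.268
```

```bash
python3 - <<'E'
from cr import *
s=status.get_state();print(s["eef_pos"],s["force"],s["width"])
b=grab_frame("scene");a=grab_frame("top");cv2.imwrite("pics/c3s.png",b);cv2.imwrite("pics/c3t.png",a)
out=np.zeros((600,525,3),np.uint8)
out[:300]=cv2.resize(a[160:220,275:380],(525,300),interpolation=3);out[300:,:400]=cv2.resize(b[170:260,240:360],(400,300),interpolation=3);cv2.imwrite("pics/c3.png",out)
E
```

```text
[ 0.50684829 -0.17241385  0.24352995] [-0.87561805 -1.29564794  0.09912121] 0.26751971351231274
```

View pics/c3.png

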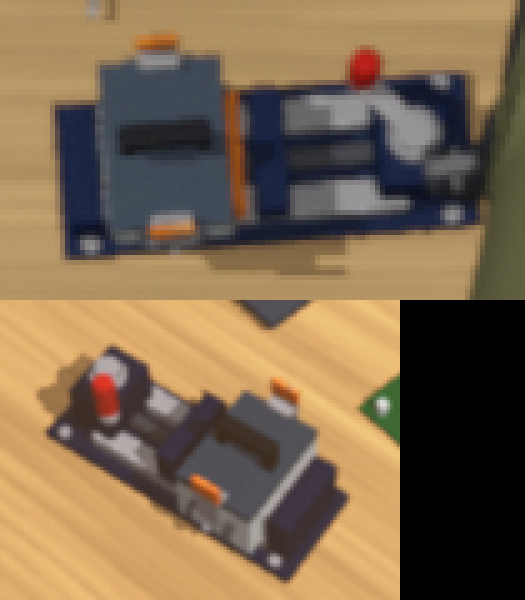

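The case now sits against the fixed jaw with the pad pressed on it, and the knob is at crop (365,68). I'll check the crank angle by vision and locate the tabs and handle.

```bash
python3 - <<'E'
from cr import *
o=np.array([.55,.0284])
a=cv2.imread("pics/c3t.png");h=cv2.cvtColor(a,cv2.COLOR_BGR2HSV)
def comp(lo,hi,c,img,box):
    m=cv2.inRange(cv2.cvtColor(img,cv2.COLOR_BGR2HSV),lo,hi);x0,y0,x1,y1=box;k=np.zeros_like(m);k[y0:y1,x0:x1]=m[y0:y1,x0:x1]
    N,L,st,ce=cv2.connectedComponentsWithStats(k);return [(st[i].tolist(),ce[i]) for i in range(1,N) if st[i,4]>5]
for st,c in comp((0,150,80),(5,255,255),"t",a,(275,160,380,220)):
    k=onz("top",*c,.138)[:2]
    for A in (ax,o-.163*ey):
        d=k-A;print("knob",k,np.linalg.norm(d),"q",np.arctan2(d@ey,-d@ex)+6.283)
for st,c in comp((5,130,120),(18,255,255),"t",a,(275,160,380,220)):print("or",st,c,onz("top",*c,.128))
f=lambda u,v,z:onz("top",275+u/5,160+v/5,z)
print("handle",f(120,137,.132),f(210,135,.132))
co=o+ey*.002
L=[f(*p,.1)[:2] for p in((100,65),(218,58),(228,232),(106,237))]
print("lid",L,np.mean(L,0))
print("case",co,"tabs",co-.062*ex,co+.062*ex,"gap mids",co-.034*ex,co+.034*ex)
E
```

```text
knob [ 0.5987 -0.0953] 0.047780016743404395 q 8.587454545184514
knob [ 0.5987 -0.0953] 0.05158101232197753 q 8.666956557550085
or [301, 166, 10, 4, 32] [305.84375 167.65625] [0.6182 0.0388 0.128 ]
or [344, 169, 8, 7, 19] [347.57894737 171.52631579] [ 0.6066 -0.0964  0.128 ]
or [320, 178, 4, 25, 54] [321.48148148 189.48148148] [ 0.5469 -0.0125  0.128 ]
or [305, 205, 9, 3, 21] [308.71428571 205.80952381] [0.4935 0.0278 0.128 ]
handle [0.5523 0.0597 0.132 ] [0.5541 0.0019 0.132 ]
lid [array([0.6062, 0.0753]), array([ 0.6117, -0.0025]), array([ 0.4959, -0.0101]), array([0.4919, 0.0693])] [0.551425 0.033   ]
case [0.5498216 0.030392 ] tabs [0.4880696 0.0248616] [0.6115736 0.0359224] gap mids [0.5159576 0.0273592] [0.5836856 0.0334248]
```

Call:
arm_command(increments=[[[0,-0.7,0],[3,45,0],1],[[0,-0.6,0],[3,45,0],1],[[0,0,0],[3,45,0],1],[[0,0,0],[3,45,0],1],[[0,0,0],[0,0,0],1]])

```text
clock: 8.45
eef_pos: [0.5131, 0.0007, 0.2444]
tcp_rot: [[0.999, 0.054, -0.001], [0.054, -0.999, -0.003], [-0.001, 0.003, -1.0]]
force: [1.6, 0.2, 0.1]
width: -0.002
```

Call:
arm_command(increments=[[[0,0,0],[6,26,-20],1],[[0,0,0],[0,0,-30],1],[[0,0,0],[0,0,-30],1],[[0,0,0],[0,0,-20],1],[[0,0,0],[0,0,0],1]])

```text
clock: 8.95
eef_pos: [0.5197, 0.0284, 0.1429]
tcp_rot: [[0.998, 0.058, 0.002], [0.058, -0.998, -0.007], [0.002, 0.007, -1.0]]
force: [-1.2, 0.7, -0.3]
width: 0.001
```

Call:
arm_command(increments=[[[0,0,0],[0,0,-16],1],[[0,0,0],[0,0,-14],1],[[0,0,0],[0,0,0],1],[[0,0,0],[-10,0,0],1],[[0,0,0],[-10,0,0],1]])

```text
clock: 9.45
eef_pos: [0.5021, 0.0275, 0.1154]
tcp_rot: [[0.998, 0.056, 0.007], [0.056, -0.998, -0.007], [0.007, 0.007, -1.0]]
force: [1.6, 0.3, -0.0]
width: -0.002
```

Call:
arm_command(increments=[[[0,0,0],[-10,0,-1],1],[[0,0,0],[-12,0,-1],1],[[0,0,0],[-12,0,-1],1],[[0,0,0],[-10,0,0],1],[[0,0,0],[0,0,0],1]])

```text
clock: 9.95
eef_pos: [0.4536, 0.027, 0.1152]
tcp_rot: [[0.998, 0.055, 0.012], [0.056, -0.998, -0.011], [0.011, 0.012, -1.0]]
force: [0.6, -0.3, -0.8]
width: -0.003
```

Call:
arm_command(increments=[[[0,0,0],[0,0,30],1],[[0,0,0],[0,0,40],1],[[0,0,0],[40,2,0],1],[[0,0,0],[45,3,0],1],[[0,0,0],[40,2,0],1]])

```text
clock: 10.45
eef_pos: [0.5789, 0.0317, 0.1965]
tcp_rot: [[0.998, 0.051, 0.026], [0.051, -0.998, -0.028], [0.024, 0.029, -0.999]]
force: [-0.1, 0.6, 1.7]
width: 0.0
```

Call:
arm_command(increments=[[[0,0,0],[0,0,0],1],[[0,0,0],[0,0,0],1]])

```text
clock: 10.65
eef_pos: [0.5827, 0.032, 0.1952]
tcp_rot: [[0.998, 0.05, 0.025], [0.05, -0.998, -0.023], [0.024, 0.024, -0.999]]
force: [-0.9, 0.6, 0.8]
width: 0.001
```

```bash
python3 - <<'E'
from cr import *
s=status.get_state();print(s["eef_pos"],s["force"])
b=grab_frame("scene");cv2.imwrite("pics/c4.png",cv2.resize(b[140:260,230:390],(640,480),interpolation=3))
E
```

```text
[0.58271666 0.03203992 0.19524674] [-0.87191041  0.57392321  0.75880543]
```

View pics/c4.png

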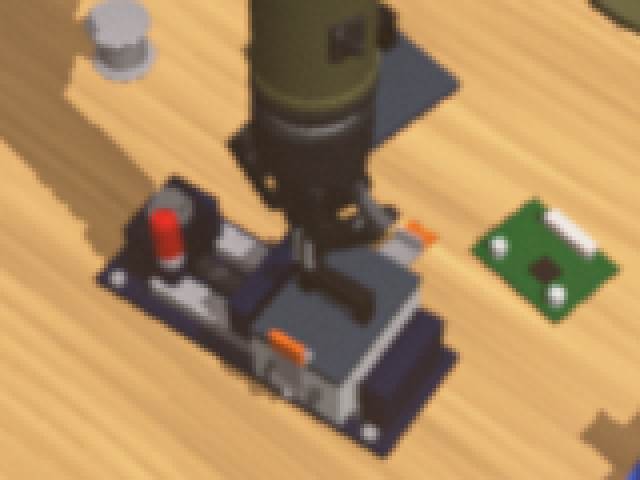

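```bash
python3 - <<'E'
from cr import *
c=np.array([.553,.031])
for a in(0,.6,1.0,1.5,1.9):
    print(a,pix("scene",np.r_[c-(.062+.056*np.sin(a))*ex,.065+.056*np.cos(a)]))
E
```

```text
0 [326.2 195.9]
0.6 [331.9 190.7]
1.0 [334.4 190.3]
1.5 [335.7 193.1]
1.9 [334.9 197.6]
```

Call:
arm_command(increments=[[[0.7,0.7,0],[3,2,-20],1],[[0.6,0.7,0],[0,0,-25],1],[[0,0,0],[0,0,-20],1],[[0,0,0],[0,0,0],1]])

```text
clock: 11.1
eef_pos: [0.5822, 0.0326, 0.131]
tcp_rot: [[0.999, 0.049, 0.003], [0.049, -0.999, -0.005], [0.003, 0.005, -1.0]]
force: [-0.3, -0.2, -0.2]
width: 0.001
```

The near clip is fully open: its tab matches the prediction for 1.9 rad, (335,198). Now the far clip.

Call:
arm_command(increments=[[[0,0,0],[3,0,-17],1],[[0,0,0],[0,0,0],1],[[0,0,0],[12,1,0],1],[[0,0,0],[10,1,0],1],[[0,0,0],[10,1,-1],1]])

```text
clock: 11.6
eef_pos: [0.6187, 0.0347, 0.1159]
tcp_rot: [[0.999, 0.048, 0.007], [0.049, -0.999, -0.009], [0.007, 0.01, -1.0]]
force: [-1.0, -0.1, -0.0]
width: 0.001
```

Call:
arm_command(increments=[[[0,0,0],[12,1,-1],1],[[0,0,0],[12,1,-1],1],[[0,0,0],[10,0,0],1],[[0,0,0],[0,0,0],1]])

```text
clock: 12.0
eef_pos: [0.6596, 0.0378, 0.1148]
tcp_rot: [[0.999, 0.048, 0.011], [0.048, -0.999, -0.007], [0.011, 0.008, -1.0]]
force: [0.8, 0.2, -1.1]
width: -0.001
```

Call:
arm_command(increments=[[[0,0,0],[0,0,40],1],[[0,0,0],[-20,0,45],0.6],[[0,0,0],[-30,0,20],0.4],[[0,0,0],[0,0,0],0.4]])

```text
clock: 12.4
eef_pos: [0.6091, 0.0394, 0.2216]
tcp_rot: [[0.999, 0.049, 0.009], [0.049, -0.999, -0.004], [0.009, 0.004, -1.0]]
force: [-0.4, 0.2, 0.1]
width: 0.507
```

```bash
python3 - <<'E'
from cr import *
s=status.get_state();print(s["eef_pos"],s["q"].round(2))
b=grab_frame("scene");cv2.imwrite("pics/s5.png",b);m=cv2.inRange(cv2.cvtColor(b,cv2.COLOR_BGR2HSV),(6,150,120),(16,255,255));k=np.zeros_like(m);k[170:260,270:350]=m[170:260,270:350]
N,L,st,ce=cv2.connectedComponentsWithStats(k)
print([(st[i].tolist(),ce[i].round(1)) for i in range(1,N) if st[i,4]>4])
c=np.array([.553,.031])
for a in(0,.6,1.5,1.9): print(a,pix("scene",np.r_[c+(.062+.056*np.sin(a))*ex,.065+.056*np.cos(a)]))
E
```

```text
[0.6090877  0.03938124 0.22158558] [ 0.52  0.32 -0.78  1.56  0.24  1.35 -1.8 ]
[([331, 195, 9, 7, 27], array([335.2, 197.8])), ([286, 247, 12, 11, 75], array([291.5, 251.9]))]
0 [302.1 225.2]
0.6 [295.8 234.8]
1.5 [291.6 247.8]
1.9 [292.6 250.4]
```

Both clips are fully open. Next I turn the gripper by about −88° while moving over the handle.

Call:
arm_command(increments=[[[0,0,-8],[-11,-2,0],0.4],[[0,0,-8],[-11,-2,0],0.4],[[0,0,-8],[-11,-2,0],0.4],[[0,0,-8],[-11,-1,0],0.4],[[0,0,-8],[-11,-1,0],0.4]])

```text
clock: 12.95
eef_pos: [0.5565, 0.0293, 0.2162]
tcp_rot: [[0.779, -0.627, 0.003], [-0.627, -0.779, -0.007], [0.007, 0.003, -1.0]]
force: [0.1, -0.1, 0.1]
width: 0.598
```

Call:
arm_command(increments=[[[0,0,-8],[0,0,0],0.4],[[0,0,-8],[0,0,0],0.4],[[0,0,-8],[0,0,0],0.4],[[0,0,-8],[0,0,0],0.4],[[0,0,-8],[0,0,0],0.4]])

```text
clock: 13.45
eef_pos: [0.5539, 0.0249, 0.1959]
tcp_rot: [[0.517, -0.855, -0.039], [-0.856, -0.517, -0.014], [-0.008, 0.04, -0.999]]
force: [0.4, -0.5, -0.8]
width: 0.603
```

Call:
arm_command(increments=[[[0,0,0],[0,0,0],0.4],[[0,0,0],[0,0,0],0.4]])

```text
clock: 13.65
eef_pos: [0.554, 0.0266, 0.1933]
tcp_rot: [[0.521, -0.853, -0.042], [-0.854, -0.52, -0.018], [-0.006, 0.045, -0.999]]
force: [0.0, 0.7, 1.0]
width: 0.6
```

```bash
python3 - <<'E'
from cr import *
s=status.get_state();print(s["q"].round(2),s["qd"].round(2))
E
```

```text
[-0.24  0.17  0.15  1.71 -0.01  1.3  -2.68] [-0.02  0.02  0.01  0.    0.01 -0.   -0.01]
```

q7 reached its limit, so I turn the other way round, to +95°, and level the tool.

Call:
arm_command(increments=[[[0,0,8],[0,0,15],0.4],[[0,0,8],[0,0,10],0.4],[[0,0,8],[0,0,0],0.4],[[0,0,8],[0,0,0],0.4],[[0,0,8],[0,0,0],0.4]])

```text
clock: 14.15
eef_pos: [0.5549, 0.0276, 0.2174]
tcp_rot: [[0.957, -0.288, -0.02], [-0.289, -0.956, -0.043], [-0.007, 0.047, -0.999]]
force: [0.2, 0.5, -0.4]
width: 0.601
```

Call:
arm_command(increments=[[[0,0,8],[0,0,0],0.4],[[0,0,8],[0,0,0],0.4],[[0,0,8],[0,0,0],0.4],[[0,0,8],[0,0,0],0.4],[[0,0,8],[0,0,0],0.4]])

```text
clock: 14.65
eef_pos: [0.5561, 0.0265, 0.2168]
tcp_rot: [[0.906, 0.423, 0.014], [0.424, -0.905, -0.044], [-0.006, 0.046, -0.999]]
force: [0.7, -0.4, 0.7]
width: 0.598
```

Call:
arm_command(increments=[[[0,0,8],[0,0,0],0.4],[[0,0,8],[0,0,0],0.4],[[0,0,8],[0,0,0],0.4],[[0,0,8],[0,0,0],0.4],[[0,0,8],[0,0,0],0.4]])

```text
clock: 15.15
eef_pos: [0.557, 0.0252, 0.2163]
tcp_rot: [[0.392, 0.919, 0.041], [0.92, -0.392, -0.023], [-0.005, 0.047, -0.999]]
force: [0.2, -0.5, -1.0]
width: 0.597
```

```bash
python3 - <<'E'
from cr import *
s=status.get_state();print(s["q"].round(2),s["eef_pos"]);R=s["tcp_rot"];print(np.degrees(np.arctan2(R[1,0],R[0,0])),R[:,2])
E
```

```text
[-0.11  0.1   0.    1.74  0.03  1.26 -0.52] [0.55701553 0.02524763 0.21632508]
66.89030247412236 [ 0.04074334 -0.02306516 -0.99890339]
```

Call:
arm_command(increments=[[[0,0,8],[0,0,0],0.4],[[0,0,8],[0,0,0],0.4],[[0,0,8],[0,0,0],0.4],[[0,2.6,2],[-4,6,0],0.4],[[0,0,0],[0,0,0],0.4]])

```text
clock: 15.65
eef_pos: [0.5537, 0.0294, 0.2162]
tcp_rot: [[-0.073, 0.997, 0.002], [0.997, 0.073, -0.002], [-0.002, 0.002, -1.0]]
force: [0.7, -0.2, 0.4]
width: 0.598
```

```bash
python3 - <<'E'
from cr import *
s=status.get_state();print(s["q"].round(2),s["eef_pos"]);R=s["tcp_rot"];print(np.degrees(np.arctan2(R[1,0],R[0,0])),R[:,2])
E
```

```text
[-0.09  0.13 -0.02  1.72  0.    1.3  -0.03] [0.5536528  0.02937306 0.21622986]
94.18690941625151 [ 0.00176841 -0.00218769 -0.99999604]
```

Call:
arm_command(increments=[[[0,0,0],[0,1,-35],0.4],[[0,0,0],[0,1,-35],0.4],[[0,0,0],[0,0,-20],0.4],[[0,0,0],[0,0,0],0.4]])

```text
clock: 16.05
eef_pos: [0.5556, 0.0296, 0.1249]
tcp_rot: [[-0.068, 0.998, 0.01], [0.998, 0.068, -0.001], [-0.001, 0.01, -1.0]]
force: [-0.4, 0.6, 0.1]
width: 0.601
```

Call:
arm_command(increments=[[[0,0.5,0],[-2,1,-16],0.4],[[0,0,0],[0,0,0],0.4],[[0,0,0],[0,0,0],0.6],[[0,0,0],[0,0,0],1],[[0,0,0],[0,0,0],1]], force=40)

```text
clock: 16.55
eef_pos: [0.5562, 0.0301, 0.1115]
tcp_rot: [[-0.066, 0.998, 0.007], [0.998, 0.066, 0.0], [-0.0, 0.007, -1.0]]
force: [0.5, -0.8, -2.3]
width: 0.176
```

Call:
arm_command(increments=[[[0,0,0],[0,0,0],1],[[0,0,0],[0,0,0],1],[[0,0,0],[0,0,0],1]])

```text
clock: 16.85
eef_pos: [0.5562, 0.0304, 0.1119]
tcp_rot: [[-0.067, 0.998, 0.007], [0.998, 0.067, 0.0], [-0.0, 0.007, -1.0]]
force: [-0.3, -0.1, -1.8]
width: 0.176
```

Call:
arm_command(increments=[[[0,0,0],[0,0,8],1],[[0,0,0],[0,0,12],1],[[0,0,0],[0,0,25],1],[[0,0,0],[0,0,30],1],[[0,0,0],[0,0,0],1]])

```text
clock: 17.35
eef_pos: [0.5555, 0.0305, 0.1919]
tcp_rot: [[-0.067, 0.998, 0.007], [0.998, 0.067, 0.0], [-0.0, 0.007, -1.0]]
force: [-0.4, -0.1, -1.7]
width: 0.177
```

```bash
python3 - <<'E'
from cr import *
s=status.get_state();print(s["eef_pos"],s["force"],s["width"])
a=grab_frame("scene");cv2.imwrite("pics/c6.png",cv2.resize(a[120:320,240:460],(660,600),interpolation=3))
E
```

```text
[0.55551748 0.03049277 0.1918851 ] [-0.43152379 -0.06492697 -1.70129804] 0.1768336296052265
```

View pics/c6.png

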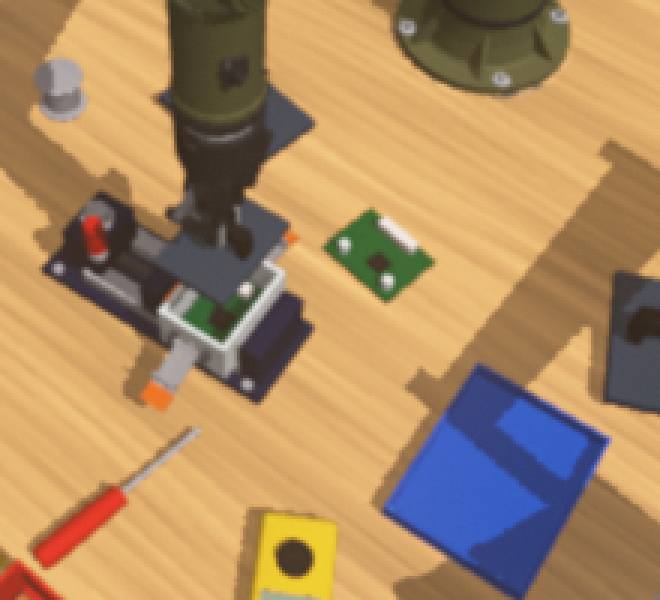

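The lid is held level and the case is still clamped. Moving to the tray.

Call:
arm_command(increments=[[[0,0,0],[-3,20,0],1],[[0,0,0],[-5,35,0],1],[[0,0,0],[-6,40,0],1],[[0,0,0],[-6,40,0],1],[[0,0,0],[-6,40,0],1]])

```text
clock: 17.9
eef_pos: [0.5265, 0.2, 0.1867]
tcp_rot: [[-0.05, 0.999, 0.0], [0.999, 0.05, -0.006], [-0.006, -0.0, -1.0]]
force: [0.1, -0.6, -2.7]
width: 0.177
```

Call:
arm_command(increments=[[[0,0,0],[-6,40,0],1],[[0,0,0],[-6,40,0],1],[[0,0,0],[-3,20,0],1],[[0,0,0],[0,0,0],1],[[0,0,0],[0,0,0],1]])

```text
clock: 18.4
eef_pos: [0.504, 0.3102, 0.1814]
tcp_rot: [[-0.061, 0.998, -0.009], [0.998, 0.061, -0.007], [-0.006, -0.009, -1.0]]
force: [-0.1, 0.3, -2.6]
width: 0.176
```

Call:
arm_command(increments=[[[0.4,-0.5,0],[5,20,-15],1],[[0,0,0],[2,14,-30],1],[[0,0,0],[0,0,-35],1],[[0,0,0],[0,0,-30],1],[[0,0,0],[0,0,0],1]])

```text
clock: 18.9
eef_pos: [0.5151, 0.335, 0.0677]
tcp_rot: [[-0.05, 0.999, 0.003], [0.999, 0.05, -0.005], [-0.005, 0.002, -1.0]]
force: [-1.4, -0.7, -1.8]
width: 0.177
```

```bash
python3 - <<'E'
from cr import *
s=status.get_state();print(s["eef_pos"],s["force"],s["tcp_rot"][:,2])
a=grab_frame("scene");cv2.imwrite("pics/c7.png",cv2.resize(a[190:350,330:490],(560,560),interpolation=3))
E
```

```text
[0.51508458 0.33495217 0.0677351 ] [-1.39267714 -0.73859308 -1.79334008] [ 0.00268775 -0.00454504 -0.99998606]
```

View pics/c7.png

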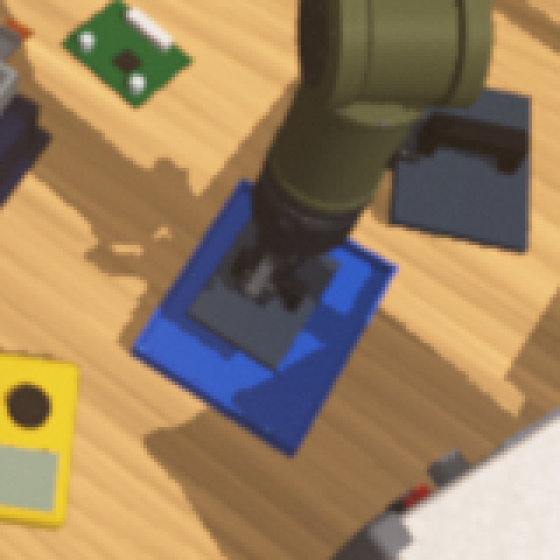

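The lid hovers inside the tray outline. A small centring shift and then slow lowering.

Call:
arm_command(increments=[[[0.3,0,0],[-5,8,-8],1],[[0,0,0],[0,0,-8],1],[[0,0,0],[0,0,-6],1],[[0,0,0],[0,0,-4],1],[[0,0,0],[0,0,0],1]])

```text
clock: 19.45
eef_pos: [0.5157, 0.3442, 0.0485]
tcp_rot: [[-0.046, 0.999, 0.014], [0.999, 0.046, 0.007], [0.006, 0.015, -1.0]]
force: [-0.3, 0.2, -2.6]
width: 0.174
```

Call:
arm_command(increments=[[[-0.4,0.8,0],[-3,0,-5],1],[[0,0,0],[0,0,-5],1],[[0,0,0],[0,0,-4],1],[[0,0,0],[0,0,0],1],[[0,0,0],[0,0,0],1]])

```text
clock: 19.95
eef_pos: [0.513, 0.3446, 0.034]
tcp_rot: [[-0.046, 0.999, 0.0], [0.999, 0.046, 0.0], [0.0, 0.0, -1.0]]
force: [-0.5, 0.0, -2.3]
width: 0.179
```

Call:
arm_command(increments=[[[0,0,0],[0,0,-2],1],[[0,0,0],[0,0,-1],1],[[0,0,0],[0,0,0],1]])

```text
clock: 20.25
eef_pos: [0.5131, 0.3447, 0.0314]
tcp_rot: [[-0.046, 0.999, 0.001], [0.999, 0.046, 0.0], [0.0, 0.001, -1.0]]
force: [-0.3, -0.2, -1.6]
width: 0.183
```

Call:
arm_command(increments=[[[0,0,0],[0,0,-1],1],[[0,0,0],[0,0,-0.5],1],[[0,0,0],[0,0,0],1]])

```text
clock: 20.55
eef_pos: [0.5133, 0.3448, 0.0313]
tcp_rot: [[-0.046, 0.999, 0.001], [0.999, 0.046, 0.001], [0.0, 0.001, -1.0]]
force: [-0.5, -0.1, -2.6]
width: 0.18
```

Call:
arm_command(increments=[[[0,0,0],[0,0,-2],1],[[0,0,0],[0,0,-1],1],[[0,0,0],[0,0,0],1]])

```text
clock: 20.85
eef_pos: [0.5136, 0.345, 0.0314]
tcp_rot: [[-0.046, 0.999, 0.002], [0.999, 0.046, 0.0], [0.0, 0.002, -1.0]]
force: [-0.7, 0.7, -2.1]
width: 0.177
```

Call:
arm_command(increments=[[[0,0,0],[0,0,-4],1],[[0,0,0],[0,0,0],1]])

```text
clock: 21.05
eef_pos: [0.5144, 0.3456, 0.0322]
tcp_rot: [[-0.045, 0.999, 0.004], [0.999, 0.045, 0.001], [0.001, 0.004, -1.0]]
force: [0.4, 0.4, -1.3]
width: 0.178
```

In contact: it goes no lower, at the predicted height (0.032). Releasing gently.

Call:
arm_command(increments=[[[0,0,0],[0,0,0],0.7],[[0,0,0],[0,0,0],0.5],[[0,0,0],[0,0,0],0.5],[[0,0,0],[0,0,15],0.5],[[0,0,0],[0,0,30],0.5]])

```text
clock: 21.55
eef_pos: [0.5121, 0.344, 0.0734]
tcp_rot: [[-0.045, 0.999, -0.003], [0.999, 0.045, -0.003], [-0.003, -0.003, -1.0]]
force: [0.0, 0.4, 0.6]
width: 0.503
```

Call:
arm_command(increments=[[[0,0,0],[0,0,40],0.5],[[0,0,0],[0,0,50],0.5],[[0,0,0],[-30,-40,30],0.5],[[0,0,0],[-30,-40,0],0.5],[[0,0,0],[0,-40,0],0.5]])

```text
clock: 22.05
eef_pos: [0.4561, 0.2363, 0.2009]
tcp_rot: [[-0.056, 0.998, 0.006], [0.998, 0.056, 0.007], [0.006, 0.006, -1.0]]
force: [1.7, 0.1, -0.6]
width: 0.498
```

```bash
python3 - <<'E'
from cr import *
s=status.get_state();print(s["eef_pos"],s["force"])
a=grab_frame("scene");b=grab_frame("top");cv2.imwrite("pics/s8.png",a)
out=np.zeros((560,640,3),np.uint8);out[:340]=cv2.resize(a[170:340,240:490],(500,340))[:,:500].shape and cv2.copyMakeBorder(cv2.resize(a[170:340,240:490],(500,340),interpolation=3),0,0,0,140,0)
out[340:]=cv2.resize(b[160:240,185:385],(550,220),interpolation=3) if 0 else cv2.copyMakeBorder(cv2.resize(b[160:240,185:385],(550,220),interpolation=3),0,0,0,90,0)
cv2.imwrite("pics/c8.png",out)
E
```

```text
[0.4561176  0.23628727 0.20089603] [ 1.66550986  0.07566592 -0.61760395]
```

View pics/c8.png

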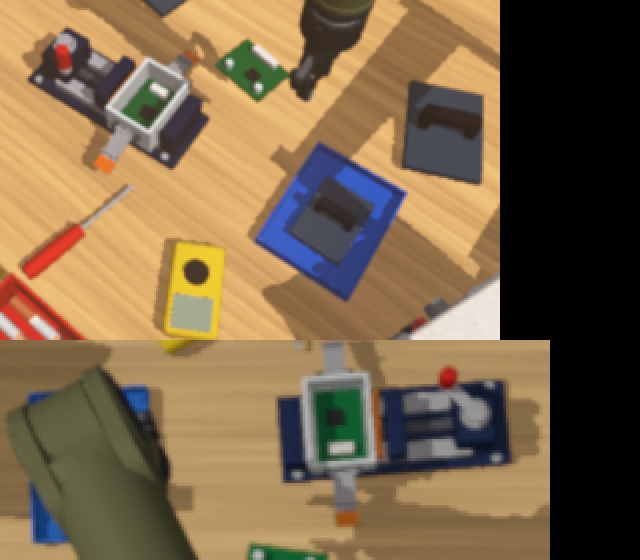

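The lid lies flat in the tray with its handle up. The case is clamped between the fixed jaw and the pad, with part of the pad still showing. Both clips hang open, and the gripper is clear. Handing in.

```bash
python3 -c "
from plant import order,status
print(order.finish_job(),status.get_state()['clock'])"
```

```text
the job is handed in; nothing more can be done
the job is handed in; nothing more can be done
```

The job is done and handed in, about 22 s into the 72 s allowed. No verdict was reported.

- **Clamping:** I turned the crank clockwise to about 8.65–8.75 rad by the tool path. The top camera gave 8.59–8.67 rad. That puts the pad at about 5.2–6 mm of its 12 mm, near halfway and not flat. The pad's compression is worked out from the crank angle, not measured directly. The case stands square against the fixed jaw.
- **Clips:** I flipped both only after clamping. The positions of both tabs in the scene view match the fully open angle of 1.9 rad to within about 2 pixels.
- **Lid:** It came off level, and I lowered it until it would go no lower. That was at the predicted height, though the force reading did not clearly show the contact. The last scene view shows it flat inside the tray, handle up. The arm hid most of the tray in the top view, so only the scene view confirms this.
- **Bystanders:** I touched none of them, and those in the last views stand where they were. The reel, bottle and mug were outside those crops.

On the way, a finger brushed the knob at about 7 N before the grasp. The last joint also ran up to its range limit (2.68 of 2.69 rad) while I was turning the gripper for the handle. I turned it the other way round instead.

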